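Jack up the slab-rolling board and hold it

TASK

The slab-rolling board has to be raised at the front so that a potter can turn its levelling feet: set the small lever jack flat on the table with its round saddle centred under the lift pad, the round-ended steel tongue with a knob on top at the board's front edge. Then, with the pump handle still up, pull its sprung crossbar out to the stop, and keeping it out press the handle all the way down so that the jack lifts the board. Finish while holding the crossbar out and the handle fully down; do not touch the board or the stand yourself, and leave the terracotta pot, wooden strip and banding wheel where they are.

Things in the scene. Friction and masses are not known exactly. Their poses are not given: they have to be found in the camera images.
- jack: Loose lever jack, 0.8 kg. Origin under its base, z up, x from handle end to saddle end. Base x -120 to 100, 100 wide, 8 thick. Carrying post 24 x 24, upright at the origin, 8 to 88 high: pinch it across y from above. Housing 44 x 44, 36 high, at x 75. Handle pivot: shaft along y, 156 long, at x 30, 52 high. Handle: wide U, arms at y +-70, 12 thick, back from the pivot to a crossbar.
- post_top (a point): Centre of the top of the jack's carrying post, 88 mm above the underside; axes as the jack's.
- saddle_top (a point): Centre of the top of the round saddle (32 dia, 8 thick): jack x = 75, y = 0, 46 high with the handle up, so 18 mm under the tongue; rises 40 mm as the handle goes down. To bring it under the tongue, slide the jack in low from the front, its x axis pointing into the board, square to the front edge.
- grip_bar (a point): Centre of the crossbar: black round bar, 14 dia, 154 long along the jack's y; its middle is free for a pinch from above. 150 mm from the pivot when in (jack x -102, 124 high with the handle up), 170 when out at its stop. Handle down: level with the pivot, 52 high. x axis: from bar to pivot along the arms.
- pump_handle (a joint): Handle angle: 0 up (arms slope up 0.5 rad from pivot to bar), 0.5 rad fully down (arms level, hard stop). Sprung, rises when let go; saddle rises 80 mm per rad. Takes about 2 to 3 N at the bar unloaded, 5 to 7 N when lifting the board. The jack stays put by its weight only.
- grip_slide (a joint): Pull-out of the crossbar along the arms, away from the pivot: 0 in, 0.020 m out at its stop. Sprung, 1.2 N at the start to 2.4 N at the stop, springs back when let go. Pulling on past the stop drags the jack.
- lift_point (a point): The lift pad: centre of the round end (radius 22) of the tongue's flat underside, 64 mm above the table, 30 mm in front of the board's front edge; tongue 44 wide, 8 thick, with a knob 8 high on top above this point. x axis into the board, square to its front edge; z up. It sits up to 60 mm either side of the edge's middle and does not shift under load.
- stand: Fixed wooden stand with the plywood board (262 deep, 360 wide, 18 thick, underside 72 high) hinged on it along the back edge. Origin on the table under the middle of the board's front edge; x axis into the board. Screw feet at y = +-160, open between them under the front. The board's front rises about 22 mm at full jack stroke.
- water_pot: Bystander: terracotta cup, 84 dia, 100 high; origin centre of the underside.
- guide_strip: Bystander: wooden strip 260 x 34 x 10 lying flat; origin centre of the underside, long along its x.
- banding_wheel: Bystander: dark steel banding wheel, 130 dia, 60 high; origin centre of the underside.
- saddle: The saddle itself, moving up and down in the jack; same origin as saddle_top.
There are look-alikes about, which are no part of the job. Leave any purple look-alike of the jack alone.

How it is judged (in metres and radians):
On the way, in this order (a step that is already met when the one before it is completed fails the run):
1. the jack stands on the table with its saddle under the lift pad, handle up (horizontal distance between saddle_top and lift_point below 0.012 m and height (world z) of jack below 0.004 m and angle between jack's own z axis and vertical below 0.05 rad and value of joint pump_handle below 0.12 rad and distance of lift_point from where it was at the start of the episode below 0.003 m), for 0.2 s.
2. the crossbar is pulled out to its stop while the handle is still up (value of joint grip_slide above 0.016 m and value of joint pump_handle below 0.18 rad), for 0.1 s.
3. the handle is pressed down and the board lifted (value of joint pump_handle above 0.44 rad and distance of lift_point from where it was at the start of the episode above 0.015 m), for 0.2 s.
At the end, for the whole second after the job is handed in: Held through the last second: handle at least 0.44 rad down by the fingers, crossbar out at least 14 mm, lift pad raised more than 15 mm and carried by the saddle (over 2 N) within 14 mm of its centre, jack standing flat and still, robot not touching board or stand (all of step 3 and value of joint grip_slide above 0.014 m and contact force between the fingers and jack above 1 N and height (world z) of lift_point above 0.078 m and contact force between saddle and stand above 2 N and horizontal distance between saddle_top and lift_point below 0.014 m and height (world z) of jack below 0.006 m and angle between jack's own z axis and vertical below 0.06 rad and linear speed of jack below 0.02 m/s and contact force between each of the arm, the fingers and stand below 0.5 N); the arm keeps its last pose, push and grip.
It fails at once if the robot touches the board or its stand (contact force between any of the arm, the fingers and stand above 2 N).
It fails at once if a bystander is disturbed (distance of any of water_pot, guide_strip, banding_wheel from where it was at the start of the episode above 0.02 m).
It also fails if it takes over 54 s, if anything falls off the work surface, if the arm or the gripper's body presses on something with over 40 N, if the wrist force passes 120 N, or if a joint passes its speed limit or range.

ROBOT

A 6-joint arm with a two-finger parallel gripper is mounted at the origin on the work surface. World frame = base frame: x ahead of the robot, y to its left, z up, the work surface at z = 0. Lengths are in m, angles in degrees, forces in N, time in s.
With the tool pointing down it reaches from about 0.275 to 0.875 m from the base axis. Payload 12.5 kg.
Tool frame: the origin (TCP) lies on the centre line of the jaws, within the pads' length; the fingertips stand 11 mm ahead of it and the grasp point (between the pads) lies 8 mm behind it; z points along the fingers, y is the line along which they close (so a half turn about z gives the same grasp; the last joint's range is limited). The gripper opens to 85 mm and grips with 20 to 120 N. Pads are 22 mm wide; open, the fingers measure 114 mm over their backs; the gripper's body (76 mm by 85 mm) begins 54 mm behind the grasp point. The pads swing forward as they close: fully open they stand 13 mm farther back than shut.
Start: joints at [66.658, 20.094, 94.641, -0, 65.266, -4.847], TCP at [0.174, 0.522, 0.242] pointing down, gripper open.
Joint ranges: [-157.81, 157.81], [-45, 120.19], [0.68, 151.7], [-89.99, 269.99], [4.06, 180], [-164.3, 164.3]. Speed limits (degrees/s): [127.2, 127.2, 159.86, 180, 180, 180].

INTERFACE

Orientations are given as [roll, pitch, yaw] about the fixed x, y, z axes, in that order (R = Rz(yaw) Ry(pitch) Rx(roll)).
In Python, from station import telemetry, cams, arm, regions_of, landmark_of gives the robot as it stands.
- The arm moves only by the tool apply_moves, never from a script. Its arguments are lists of equal length, an entry for each row: "linear": the shift along the tool's x, y, z in m, a list of three; "yaw": the turn about the tool's z in rad; "gripper": the finger opening in m, from 0 to 0.0854. A call has 1 to 8 rows; each row shifts and turns the commanded pose from where the row before left it, along the tool's axes as they then stand; what a row does not reach is not made up. A row lasts 1/10 s, in which the tool goes at most 50 mm and 8.59 degrees, less where a joint would pass 70% of its speed; a pose out of reach is approached as far as the arm can. A call with a gripper value outside its range is refused whole. The fingers move at their own pace and stop on an object; "newtons" is the grip in N (left out, the last holds). Time passes only in rows, so rows that do not move let the fingers close. It gives the time, the measured TCP pose, the force, the opening and the grip force at its end, in the units of the state.
- telemetry.get_state(): the state, without advancing time (a new reading comes with each control period).
- cams.camera(name): name is "side" or "top"; returns a dict with "color" (384x512x3 uint8, red, green, blue), "range_z" (384x512 float32, m along the optical axis (not along the pixel's ray), 0 where there is no reading), "fx", "fy", "cx", "cy" (pixels), "cam_to_world" (4x4, takes a point from camera to world coordinates). Camera axes: x right, y up, looking along -z (the intrinsics and any distortion apply to the point x, -y, -z); pixel columns grow to the right and rows downward; lengths in m; the calibration is good to about 2 mm. A picture is of the moment at which its call begins.
- arm.job_done(): hands the job in; it is judged then, once.
Trained networks look in a picture, given as the dict that the camera call returned (one of the last four; its "shot" number tells which), for a name from the list of things; names that differ only in an ending like _2 or _b are one class to them, and where a whole thing is asked for, a point or a joint stands for the part that bears it (a point fixed in the world has none). Each returns a list of dicts, best first, with "score" (0 to 1); they miss things now and then, are a little off and sometimes report something else, mostly with a low value. They report only what shows in the picture. A call takes as long as a camera call. They do not tell look-alikes from the thing itself.
- regions_of(target, picture): "pixels" (384x512 bool, what is visible of it) and "bbox" ([centre column, centre row, width, height] in pixels, round what is visible of it).
- landmark_of(target, picture): "position" ([column, row] in pixels: a listed point, or the origin of a listed thing).
The state is a dict: "t": time; "joint_pos": joint angles; "joint_velocities": joint speeds; "tau": joint torques, N m; "ee_pos": TCP position; "ee_rot": TCP orientation; "wrist_force": force on the tool from outside, world axes, zero at the start; "ft_torque": the same for the moment, N m; "opening": finger opening in m; "finger_force": force on a finger pad.
Only numpy, scipy, OpenCV 4.12 (cv2) and the standard library are available. Lean on these libraries where they do the work, as an engineer would, in place of code of your own. Each camera call takes 0.05 s, during which the arm holds its last target. There are 200 camera calls.

## Working session

There is one attempt and no reset: what is moved stays moved. The work goes in short steps, Python scripts to look and compute and a tool call to move; the robot and the scene stay as the last step left them, time stands still between calls to the robot, and variables do not carry over. Pictures are saved under pics/ and viewed, at most 10 in all, crops included, and the job is handed in when it is done.

Besides the shell and the picture viewer there is one more tool, called after "Call:" in YAML: its name, and indented under it one key for each argument. apply_moves: Moves the arm, as the interface text tells. Its arguments: {"type":"object","properties":{"linear":{"type":"array"},"yaw":{"type":"array"},"gripper":{"type":"array"},"newtons":{"type":"number"}},"required":["linear","yaw","gripper"]}

```bash
mkdir -p pics
cat > h.py <<'E'
import numpy as np, cv2
from station import telemetry, cams, arm, regions_of, landmark_of
def w(p,c,r,z=None,d=None):
    """pixel -> world, at world height z, or at depth d (or depth reading)"""
    M=np.array(p["cam_to_world"]); ray=np.array([(c-p["cx"])/p["fx"],-(r-p["cy"])/p["fy"],-1.])
    v=M[:3,:3]@ray; o=M[:3,3]
    if z is not None: return o+v*(z-o[2])/v[2]
    if d is None: d=p["range_z"][int(round(r)),int(round(c))]
    return o+v*d
def save(p,n): cv2.imwrite(f"pics/{n}.png",cv2.cvtColor(p["color"],cv2.COLOR_RGB2BGR))
E
python3 - <<'E'
from h import *
ps={n:cams.camera(n) for n in("top","side")}
im=np.vstack([p["color"] for p in ps.values()])
cv2.imwrite("pics/a.png",cv2.resize(cv2.cvtColor(np.hstack([p["color"] for p in ps.values()]),cv2.COLOR_RGB2BGR),(800,300),interpolation=cv2.INTER_AREA))
save(ps["top"],"top");save(ps["side"],"side")
H=dict(post_top=.088,saddle_top=.046,grip_bar=.124,lift_point=.064,jack=0,stand=0,water_pot=0,guide_strip=0,banding_wheel=0)
for n,p in ps.items():
  print(n,[k for k in p if k not in("color","range_z")],np.round(p["cam_to_world"],3).tolist(),p["fx"])
  for k,z in H.items():
    for l in landmark_of(k,p)[:3]:
      c,r=l["position"]; print(k,round(l["score"],2),np.round([c,r],1),np.round(w(p,c,r,z),4))
E
```

```text
top ['fx', 'fy', 'cx', 'cy', 'cam_to_world', 'shot'] [[-0.002, 0.995, -0.104, 0.381], [-1.0, -0.001, 0.007, -0.006], [0.007, 0.104, 0.995, 1.37], [0.0, 0.0, 0.0, 1.0]] 394.10443848140966
post_top 0.98 [331.2 272.9] [ 0.2485 -0.2591  0.088 ]
post_top 0.69 [192.7 196.5] [0.4949 0.1881 0.088 ]
post_top 0.47 [386.9 181.3] [ 0.5443 -0.4489  0.088 ]
saddle_top 0.54 [355.6 277.1] [ 0.2303 -0.3479  0.046 ]
saddle_top 0.53 [198.2 179.3] [0.557  0.1767 0.046 ]
grip_bar 0.66 [303.  263.7] [ 0.2807 -0.1644  0.124 ]
lift_point 0.55 [258.6 139.9] [ 0.6887 -0.0279  0.064 ]
jack 0.95 [326.1 271.3] [ 0.2448 -0.259   0.    ]
jack 0.7 [197.4 199.6] [0.4918 0.1849 0.    ]
jack 0.59 [124. 225.] [0.4041 0.4371 0.    ]
stand 0.9 [259.2 134.3] [ 0.724  -0.0312  0.    ]
water_pot 0.94 [125.7 173.8] [0.5828 0.437  0.    ]
guide_strip 0.6 [388.7 178.7] [ 0.5647 -0.486   0.    ]
banding_wheel 0.66 [125.7 227.6] [0.3951 0.4309 0.    ]
banding_wheel 0.64 [198.6 179.2] [0.5635 0.1816 0.    ]
side ['fx', 'fy', 'cx', 'cy', 'cam_to_world', 'shot'] [[-0.986, 0.108, -0.129, 0.278], [-0.168, -0.656, 0.736, 1.253], [-0.005, 0.747, 0.665, 1.221], [0.0, 0.0, 0.0, 1.0]] 488.02632184642977
post_top 0.97 [251.5 231.2] [0.4989 0.1939 0.088 ]
post_top 0.83 [337.4 154.1] [ 0.2502 -0.2578  0.088 ]
saddle_top 0.43 [234.7 232.5] [0.5608 0.1695 0.046 ]
saddle_top 0.41 [338.2 150.1] [ 0.2474 -0.3407  0.046 ]
grip_bar 0.56 [282.1 235.1] [0.3962 0.2283 0.124 ]
grip_bar 0.48 [330.7 161.9] [ 0.2725 -0.1593  0.124 ]
lift_point 0.77 [208.2 188. ] [ 0.6966 -0.0134  0.064 ]
jack 0.61 [252.3 248.8] [0.4986 0.1904 0.    ]
stand 0.82 [202.6 201.8] [ 0.7209 -0.0053  0.    ]
water_pot 0.79 [204.7 309.1] [0.5943 0.4467 0.    ]
guide_strip 0.91 [265.9 133. ] [ 0.5625 -0.4763  0.    ]
banding_wheel 0.72 [269.9 318.8] [0.3986 0.4478 0.    ]
```

View pics/top.png

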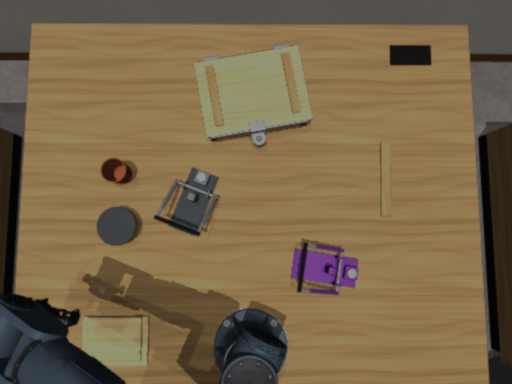

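View pics/side.png

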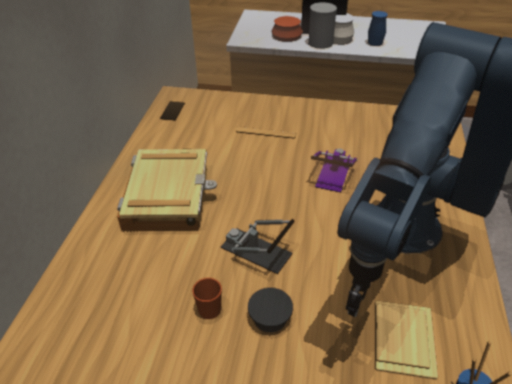

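The top view shows the grey jack at about (197,198), saddle end up and handle toward (180,220), the board at (253,92) with its tongue at (258,138), and the purple look-alike at (325,268). Next I'll measure with depth.

```bash
cat >> h.py <<'E'
def cloud(p):
    rr,cc=np.mgrid[0:384,0:512]; d=p["range_z"]
    M=np.array(p["cam_to_world"])
    q=np.stack([(cc-p["cx"])/p["fx"]*d,-(rr-p["cy"])/p["fy"]*d,-d],-1)@M[:3,:3].T+M[:3,3]
    q[d==0]=np.nan
    return q
def box(q,m):
    P=q[m]; (c,s,a)=cv2.minAreaRect(P[:,:2].astype(np.float32)); return np.round(c,4),np.round(s,4),round(a,1),len(P)
E
python3 - <<'E'
from h import *
for n in("top","side"):
  p=cams.camera(n); q=cloud(p); x,y,z=q[...,0],q[...,1],q[...,2]
  R=lambda a,b,c,d,e,f:(x>a)&(x<b)&(y>c)&(y<d)&(z>e)&(z<f)
  print(n,"table z",np.nanmedian(z[R(.4,.6,-.2,0,-.05,.05)]))
  print("board",box(q,R(.66,1.1,-.3,.3,.083,.099)))
  b=R(.66,1.1,-.3,.3,.083,.2); rect=cv2.boxPoints(cv2.minAreaRect(q[b][:,:2].astype(np.float32))); print(np.round(rect,4).tolist())
  t=R(.66,.715,-.09,.05,.05,.09); P=q[t]; print("tongue n",len(P),np.round(P[np.argsort(P[:,0])][:60:2],3).tolist())
  j=R(.35,.66,.05,.3,.078,.1); print("post?",[np.round(v,4).tolist() for v in q[j&(abs(x-.497)<.03)&(abs(y-.19)<.03)]])
  rg=regions_of("jack",p)
  for g in rg[:3]: print("reg",g["score"],np.round(g["bbox"]))
  jj=R(.35,.62,.1,.28,.004,.015); print("base",box(q,jj))
  print("bar",box(q,R(.35,.46,.1,.3,.11,.14)), np.nanmean(q[R(.35,.46,.1,.3,.11,.14)],0))
print({k:np.round(v,3).tolist() for k,v in telemetry.get_state().items()})
im=cv2.imread("pics/top.png"); im2=cv2.imread("pics/side.png")
cv2.imwrite("pics/c.png",np.hstack([cv2.resize(im[110:250,140:320],(400,311)),cv2.resize(im2[150:290,180:310],(400,311))]) )
E
```

```text
top table z -0.00011709748830535105
board (array([ 0.8411, -0.0108]), array([0.3093, 0.3603]), 10.0, 7945)
[[0.6574000120162964, 0.1395999938249588], [0.720300018787384, -0.2152000069618225], [1.0247999429702759, -0.16130000352859497], [0.9620000123977661, 0.19349999725818634]]
tongue n 205 [[0.669, -0.036, 0.072], [0.67, -0.029, 0.07], [0.671, -0.022, 0.065], [0.672, -0.032, 0.075], [0.673, -0.029, 0.073], [0.673, -0.019, 0.069], [0.674, -0.022, 0.068], [0.676, -0.032, 0.074], [0.676, -0.039, 0.074], [0.676, -0.036, 0.073], [0.677, -0.043, 0.069], [0.678, -0.046, 0.066], [0.679, -0.046, 0.075], [0.679, -0.042, 0.074], [0.68, -0.036, 0.072], [0.68, -0.026, 0.071], [0.68, -0.012, 0.07], [0.681, -0.029, 0.079], [0.682, -0.049, 0.076], [0.682, -0.032, 0.075], [0.683, -0.042, 0.074], [0.683, -0.039, 0.072], [0.684, -0.026, 0.069], [0.685, -0.012, 0.065], [0.685, -0.029, 0.078], [0.686, -0.032, 0.074], [0.686, -0.036, 0.074], [0.687, -0.049, 0.071], [0.687, -0.039, 0.071], [0.687, -0.016, 0.07]]
post? [[0.5065, 0.2006, 0.0862], [0.5066, 0.1975, 0.085], [0.506, 0.1932, 0.0915], [0.5065, 0.
[... 3907 characters left out ...]
3, 0.2068, 0.0793], [0.4919, 0.2063, 0.08], [0.4885, 0.207, 0.0813], [0.4853, 0.2066, 0.0815]]
reg 0.96 [258. 245.  75.  55.]
reg 0.64 [334. 170.  41.  44.]
base (array([0.4848, 0.1894]), array([0.1791, 0.2691]), 89.7, 1182)
bar (array([0.4148, 0.2231]), array([0.1532, 0.0505]), 70.8, 229) [0.4031005  0.22984216 0.1266337 ]
{'t': 1.2, 'joint_pos': [66.659, 20.094, 94.64, -0.002, 65.268, -4.846], 'joint_velocities': [-0.032, -0.021, -0.086, -0.011, -0.024, 0.074], 'tau': [0.001, -50.602, -29.166, 0.0, 0.001, 0.0], 'ee_pos': [0.174, 0.522, 0.242], 'ee_rot': [-179.997, 0.001, 161.506], 'wrist_force': [0.146, 0.15, -0.931], 'ft_torque': [0.007, 0.0, 0.059], 'finger_force': 0.0, 'opening': 0.085}
```

View pics/c.png

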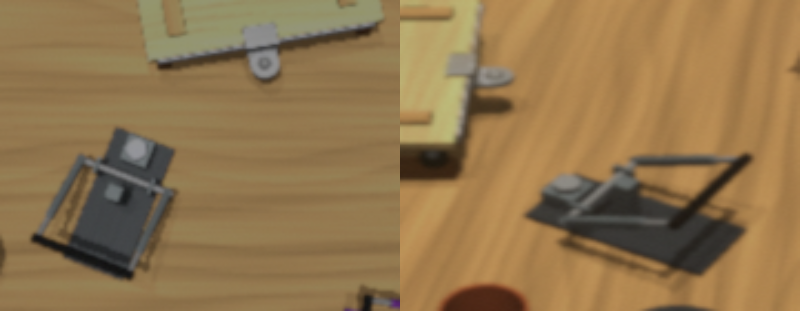

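Both cameras agree: post near (0.496, 0.192), jack yaw about -20°, and board yaw about +10° with the tongue centre near (0.691, -0.030). I'll move over the post.

Call:
apply_moves:
  linear:
    - [-0.034,-0.0176,0]
    - [-0.034,-0.0176,0]
    - [-0.034,-0.0176,0]
    - [-0.034,-0.0176,0]
    - [-0.034,-0.0176,0]
    - [-0.034,-0.0176,0]
    - [-0.034,-0.0176,0]
    - [-0.034,-0.0176,0]
  yaw: [0,0,0,0,0,0,0,0.026]
  gripper: [0.085,0.085,0.085,0.085,0.085,0.085,0.085,0.085]
  newtons: 60

```text
t: 2.0
ee_pos: [0.3887, 0.3006, 0.2425]
ee_rot: [180.0, 0.0, 160.0]
wrist_force: [1.9, 1.0, -0.1]
opening: 0.0852
finger_force: 0.0
```

Call:
apply_moves:
  linear:
    - [-0.034,-0.0176,0]
    - [-0.034,-0.0176,0]
    - [-0.034,-0.0176,0]
    - [-0.034,-0.0176,0]
    - [0,0,0]
    - [0,0,0]
  yaw: [0,0,0,0,0,0]
  gripper: [0.085,0.085,0.085,0.085,0.085,0.085]

```text
t: 2.6
ee_pos: [0.4916, 0.1887, 0.2421]
ee_rot: [-180.0, -0.0, 159.9]
wrist_force: [-0.1, -0.2, -0.2]
opening: 0.085
finger_force: 0.0
```

```bash
cat >> h.py <<'E'
def delta(x,y,z,yaw=None):
    s=telemetry.get_state(); p=np.array(s["ee_pos"]); a=s["ee_rot"][2]; r=np.radians(a)
    d=np.array([x,y,z])-p
    t=[np.cos(r)*d[0]+np.sin(r)*d[1], np.sin(r)*d[0]-np.cos(r)*d[1], -d[2]]
    print("pose",np.round(p,4),np.round(s["ee_rot"],2),"t",s["t"],"F",np.round(s["wrist_force"],1),"op",s["opening"])
    print("tool delta (yaw as now)",np.round(t,4), "turn rad",None if yaw is None else round(float(-np.radians((yaw-a+180)%360-180)),4))
E
python3 - <<'E'
from h import *
from scipy.optimize import least_squares
delta(.496,.192,.066,160)
e=np.array([np.cos(np.radians(10.1)),np.sin(np.radians(10.1))]); n=np.array([-e[1],e[0]])
for name in("top","side"):
  p=cams.camera(name); q=cloud(p); x,y,z=q[...,0],q[...,1],q[...,2]
  m=(x>.6)&(x<.76)&(y>-.12)&(y<.07)&(z>.06)&(z<.082)
  u=q[...,:2]@e; v=q[...,:2]@n
  # board edge: points z>.085
  b=(z>.084)&(z<.1)&(x>.6)&(x<.8)&(abs(v+.15)<.12)
  vv=[];ed=[]
  for c in np.arange(-.30,-.0,.01):
    s=b&(abs(v-c)<.005)&(abs(v+.15)>.03)
    if s.sum(): ed.append((c,u[s].min()))
  ed=np.array(ed); pf=np.polyfit(ed[:,0],ed[:,1],1); print(name,"edge u",np.median(ed[:,1]),"extra yaw",np.degrees(np.arctan(-pf[0])))
  f=m&(u<np.median(ed[:,1])-.004)
  U,V=u[f],v[f]
  print("front tongue n",f.sum(),"u min",np.sort(U)[:3],"v",np.sort(V)[[0,1,2,-3,-2,-1]], "vmid",(np.percentile(V,3)+np.percentile(V,97))/2)
  uc=U.min()+.022+.0; vc=(V.min()+V.max())/2; print("lift~",uc*e+vc*n, "by edge", (np.median(ed[:,1])-.03)*e+vc*n)
  for k,zz in(("lift_point",.064),("lift_point",.08)):
    for l in landmark_of(k,p)[:1]: print(k,l["score"],w(p,*l["position"],zz))
E
```

```text
pose [0.4916 0.1887 0.2421] [-1.7999e+02 -3.0000e-02  1.5993e+02] t 2.6 F [-0.1 -0.2 -0.2] op 0.08502533979031177
tool delta (yaw as now) [-0.003   0.0046  0.1761] turn rad -0.0013
top edge u 0.7017617071105406 extra yaw -0.09505551930026966
front tongue n 159 u min [0.65432229 0.65467231 0.65470866] v [-0.1739881  -0.17189476 -0.17133578 -0.12863594 -0.1284326  -0.12620851] vmid -0.14977122150462852
lift~ [ 0.69216369 -0.02916783] by edge [ 0.68767379 -0.02996761]
lift_point 0.63 [ 0.70489149 -0.0272604   0.064     ]
lift_point 0.63 [ 0.70092519 -0.02700012  0.08      ]
side edge u 0.7019165395173119 extra yaw 0.5015092571571579
front tongue n 99 u min [0.65468071 0.65474169 0.65493175] v [-0.17294741 -0.17199462 -0.17145186 -0.12586515 -0.12575634 -0.1205978 ] vmid -0.14862576812111827
lift~ [ 0.69193334 -0.02583082] by edge [ 0.687243  -0.0266663]
lift_point 0.46 [ 0.68292993 -0.00903539  0.064     ]
lift_point 0.46 [0.67733746 0.00840444 0.08      ]
```

Call:
apply_moves:
  linear:
    - [-0.003,0.0046,0.03]
    - [0,0,0.04]
    - [0,0,0.04]
    - [0,0,0.036]
    - [0,0,0.02]
    - [0,0,0.01]
    - [0,0,0]
    - [0,0,0]
  yaw: [0,0,0,0,0,0,0,0]
  gripper: [0.085,0.085,0.085,0.085,0.085,0.085,0.085,0.06]

```text
t: 3.7
ee_pos: [0.4964, 0.1928, 0.0673]
ee_rot: [180.0, 0.1, 160.0]
wrist_force: [0.4, -0.8, 0.2]
opening: 0.073
finger_force: 0.0
```

Call:
apply_moves:
  linear:
    - [0,0,0]
    - [0,0,0]
    - [0,0,0]
    - [0,0,0]
    - [0,0,0]
    - [0,0,0]
    - [0,0,0]
    - [0,0,0]
  yaw: [0,0,0,0,0,0,0,0]
  gripper: [0.05,0.04,0.035,0.03,0.026,0.02,0.01,0.01]

```text
t: 4.5
ee_pos: [0.4964, 0.193, 0.0668]
ee_rot: [179.9, 0.1, 160.0]
wrist_force: [-0.1, 5.3, 5.6]
opening: 0.0232
finger_force: 58.9
```

Run:
```python
from h import *
delta(.496,.192,.06)
p=cams.camera("side"); im=cv2.cvtColor(p["color"],cv2.COLOR_RGB2BGR)
cv2.imwrite("pics/d.png",cv2.resize(im[140:300,160:340],(720,640))[:600])
```

```text
pose [0.4964 0.193  0.0668] [1.7992e+02 6.0000e-02 1.5999e+02] t 4.5 F [-0.1  5.3  5.6] op 0.02323188553525112
tool delta (yaw as now) [ 0.     -0.001   0.0068] turn rad None
```

View pics/d.png

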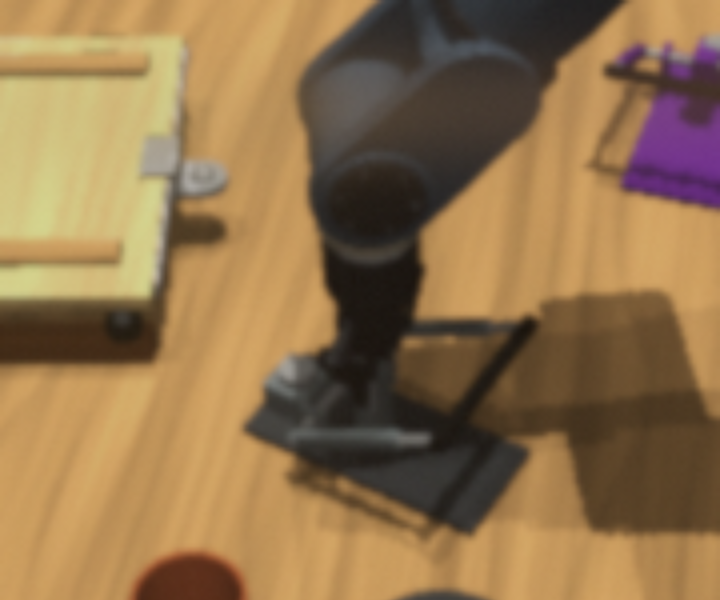

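Post is gripped at 23 mm opening between the handle arms. Now a small lift, carry and turn.

Call:
apply_moves:
  linear:
    - [0,0,-0.003]
    - [0,0,-0.003]
    - [0,0,-0.002]
    - [0,0,0]
    - [0,0,0]
  yaw: [0,0,0,0,0]
  gripper: [0.01,0.01,0.01,0.01,0.01]
  newtons: 100

```text
t: 5.05
ee_pos: [0.4957, 0.1923, 0.0741]
ee_rot: [-180.0, -0.0, 160.0]
wrist_force: [-0.1, 0.0, -8.8]
opening: 0.0231
finger_force: 98.1
```

Call:
apply_moves:
  linear:
    - [-0.004,-0.015,0]
    - [-0.008,-0.032,0]
    - [-0.01,-0.04,0]
    - [-0.01,-0.04,0]
    - [-0.01,-0.04,0]
    - [-0.01,-0.04,0]
    - [-0.008,-0.032,0]
    - [-0.004,-0.0155,0]
  yaw: [0,0,0,0,0,0,0,0]
  gripper: [0.01,0.01,0.01,0.01,0.01,0.01,0.01,0.01]

```text
t: 5.85
ee_pos: [0.4683, -0.0715, 0.0743]
ee_rot: [-180.0, -0.0, 159.9]
wrist_force: [-0.1, 0.2, -7.0]
opening: 0.0224
finger_force: 99.5
```

Call:
apply_moves:
  linear:
    - [0,0,0]
    - [0,0,0]
    - [0,0,0]
    - [0,0,0]
    - [0,0,0]
    - [0,0,0]
    - [0,0,0]
    - [0,0,0]
  yaw: [-0.045,-0.09,-0.09,-0.09,-0.09,-0.09,-0.03,0]
  gripper: [0.01,0.01,0.01,0.01,0.01,0.01,0.01,0.01]

```text
t: 6.65
ee_pos: [0.4688, -0.0689, 0.0743]
ee_rot: [-180.0, -0.0, -170.0]
wrist_force: [0.2, -0.1, -7.9]
opening: 0.0225
finger_force: 99.6
```

```bash
python3 - <<'E'
from h import *
delta(.6164,-.042,.0668,190.1)
e=np.array([np.cos(np.radians(10.1)),np.sin(np.radians(10.1))]); n=np.array([-e[1],e[0]])
c=telemetry.get_state()["ee_pos"][:2]
ims=[]
for nm in("top","side"):
  p=cams.camera(nm); save(p,"e"+nm); q=cloud(p); d=q[...,:2]-c; u=d@e; v=d@n; z=q[...,2]
  for k,zz in(("saddle_top",.054),("grip_bar",.132)):
    for l in landmark_of(k,p)[:2]:
      P=w(p,*l["position"],zz)[:2]-c; print(nm,k,round(l["score"],2),"jack uv",np.round([P@e,P@n],4))
  m=(u>.05)&(u<.11)&(abs(v)<.06)&(z>.045)&(z<.065)
  if m.any(): print("saddle/housing pts",m.sum(),"u",np.percentile(u[m],[2,50,98]).round(4),"v",np.percentile(v[m],[2,50,98]).round(4),"z",np.median(z[m]))
  m=(u>-.14)&(u<.14)&(abs(v)<.09)&(z>.010)&(z<.022); print("base u",np.percentile(u[m],[0,1,99,100]).round(4),"v",np.percentile(v[m],[0,1,99,100]).round(4),m.sum())
  for a,b in((-.11,-.085),(.06,.1)):
    s=m&(u>a)&(u<b); print(" base z",a,np.median(z[s]) if s.any() else None)
  m=(u>-.13)&(u<-.085)&(abs(v)<.075)&(z>.115)&(z<.15); 
  if m.any(): pf=np.polyfit(v[m],u[m],1); print("bar u,z",np.median(u[m]),np.median(z[m]),"tilt deg",np.degrees(pf[0]),m.sum())
E
python3 -c "
import cv2,numpy as np
a=cv2.imread('pics/etop.png')[100:260,180:360];b=cv2.imread('pics/eside.png')[120:280,180:360]
cv2.imwrite('pics/e.png',np.hstack([cv2.resize(a,(400,356)),cv2.resize(b,(400,356))]))"
```

```text
pose [ 0.4688 -0.0689  0.0743] [-1.8000e+02 -1.0000e-02 -1.6997e+02] t 6.65 F [ 0.2 -0.1 -7.9] op 0.02249392221365883
tool delta (yaw as now) [-0.1501  0.0008  0.0075] turn rad -0.0012
top saddle_top 0.52 jack uv [-0.2691 -0.228 ]
top grip_bar 0.62 jack uv [-0.2109 -0.0526]
top grip_bar 0.32 jack uv [0.2327 0.0003]
saddle/housing pts 10 u [0.0674 0.0892 0.0929] v [-0.0184  0.0052  0.0176] z 0.04760708422965354
base u [0.0233 0.0254 0.1155 0.1374] v [-0.0504 -0.0503  0.0483  0.0486] 57
 base z -0.11 None
 base z 0.06 0.015128937611325166
bar u,z -0.10187686974489094 0.13690908562348758 tilt deg -21.925423518844912 30
side saddle_top 0.47 jack uv [-0.2709 -0.2174]
side saddle_top 0.42 jack uv [0.0688 0.0043]
side grip_bar 0.66 jack uv [-0.2086 -0.0438]
side grip_bar 0.61 jack uv [-0.0979 -0.0218]
saddle/housing pts 69 u [0.0515 0.073  0.0914] v [-0.0187  0.0011  0.0178] z 0.051607867902437876
base u [-0.1234 -0.121   0.096   0.1138] v [-0.0532 -0.0483  0.0526  0.0671] 668
 base z -0.11 0.016901401446826614
 base z 0.06 0.016132243112716105
bar u,z -0.10234579886425132 0.13726274770164526 tilt deg 0.35227555664044913 123
```

View pics/e.png

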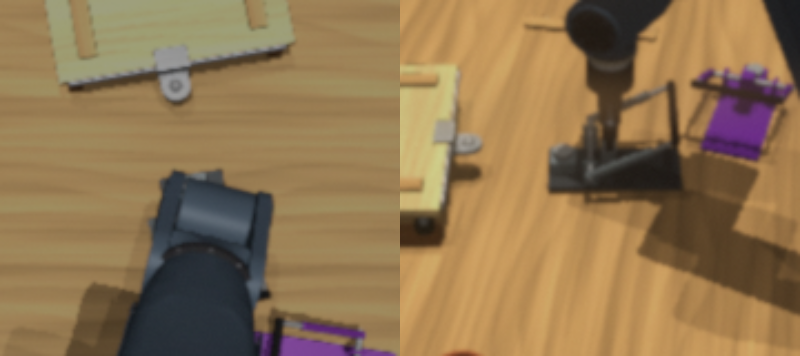

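The jack hangs level and square, about 2 mm behind the TCP. In the side crop it is at (615,165) with the tongue at (465,143). Sliding it in.

Call:
apply_moves:
  linear:
    - [-0.015,0,0.001]
    - [-0.025,0,0.001]
    - [-0.025,0,0.001]
    - [-0.025,0,0]
    - [-0.025,0.0005,0]
    - [-0.02,0,0]
    - [-0.012,0,0]
    - [-0.005,0,0]
  yaw: [0,0,0,0,0,0,0,0]
  gripper: [0.01,0.01,0.01,0.01,0.01,0.01,0.01,0.01]

```text
t: 7.75
ee_pos: [0.6193, -0.0412, 0.0709]
ee_rot: [180.0, -0.0, -169.9]
wrist_force: [-0.7, -0.9, -8.1]
opening: 0.0225
finger_force: 99.5
```

Call:
apply_moves:
  linear:
    - [0,0,0]
    - [0,0,0.002]
    - [0,0,0.002]
    - [0,0,0]
  yaw: [0,0,0,0]
  gripper: [0.01,0.01,0.01,0.01]

```text
t: 8.15
ee_pos: [0.6182, -0.0416, 0.0672]
ee_rot: [180.0, -0.0, -169.9]
wrist_force: [0.3, 0.2, -7.6]
opening: 0.0228
finger_force: 99.6
```

Run:
```python
from h import *
delta(.6164,-.042,.0668,190.1)
L=np.array([.6902,-.0289])
e=np.array([np.cos(np.radians(10.1)),np.sin(np.radians(10.1))]); n=np.array([-e[1],e[0]])
p=cams.camera("side"); save(p,"f"); q=cloud(p); d=q[...,:2]-L; u=d@e+.075; v=d@n; z=q[...,2]
m=(u>-.2)&(u<.045)&(abs(v)<.09)&(z>.004)&(z<.017); print("base u",np.percentile(u[m],[0,1,2,5]).round(4),"v",np.percentile(v[m],[1,99]).round(4),"z",np.median(z[m]))
m=(u>-.16)&(u<-.07)&(abs(v)<.075)&(z>.115)&(z<.15); print("bar u,z",np.median(u[m]),np.median(z[m]),m.sum(),"v",v[m].min(),v[m].max())
im=cv2.imread("pics/f.png"); cv2.imwrite("pics/f2.png",cv2.resize(im[130:250,170:320],(750,600)))
```

```text
pose [ 0.6182 -0.0416  0.0672] [ 1.7999e+02 -2.0000e-02 -1.6992e+02] t 8.15 F [ 0.3  0.2 -7.6] op 0.022789232147146656
tool delta (yaw as now) [ 0.0018 -0.0001  0.0004] turn rad -0.0004
base u [-0.2    -0.195  -0.1911 -0.1773] v [-0.085   0.0863] z 0.00806533548336863
bar u,z -0.09941767129129277 0.1303615669863083 123 v -0.0741041177101933 0.0744570860974209
```

View pics/f2.png

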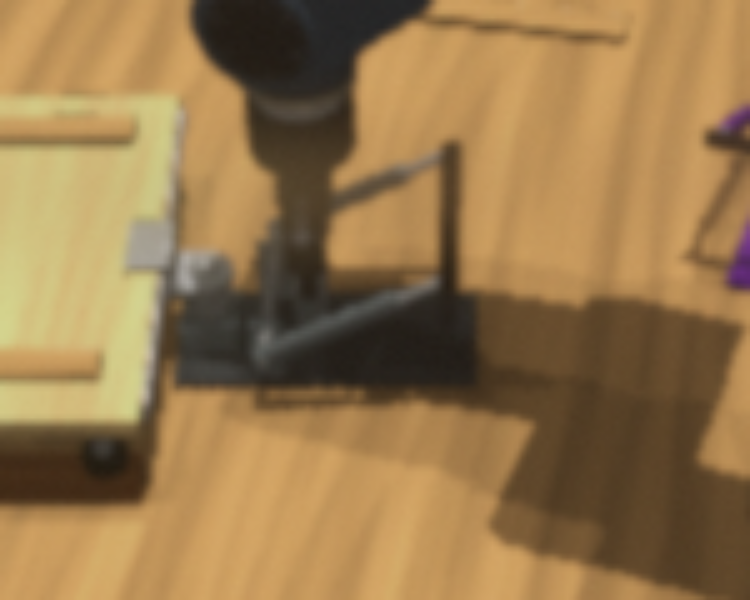

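Saddle is under the tongue, centred laterally, still about 1 mm up. Lowering to the table.

Call:
apply_moves:
  linear:
    - [0.001,0,0.0005]
    - [0,0,0.0005]
    - [0,0,0]
    - [0,0,0]
  yaw: [0,0,0,0]
  gripper: [0.01,0.01,0.01,0.01]
  newtons: 60

```text
t: 8.6
ee_pos: [0.6178, -0.0417, 0.067]
ee_rot: [-180.0, 0.0, -169.9]
wrist_force: [-3.7, -0.1, 5.8]
opening: 0.0225
finger_force: 101.1
```

Call:
apply_moves:
  linear:
    - [0,0,0]
    - [0,0,0]
    - [0,0,0]
    - [0,0,0]
    - [0,0,0]
    - [0,0,-0.01]
    - [0,0,-0.03]
    - [0,0,-0.04]
  yaw: [0,0,0,0,0,0,0,0]
  gripper: [0.03,0.04,0.05,0.06,0.06,0.06,0.06,0.06]

```text
t: 9.4
ee_pos: [0.6167, -0.0415, 0.1464]
ee_rot: [179.9, -0.2, -169.9]
wrist_force: [0.7, 0.1, -0.7]
opening: 0.06
finger_force: 0.0
```

Call:
apply_moves:
  linear:
    - [0,0,-0.03]
    - [0.03,0,-0.02]
    - [0.04,0,0]
    - [0.04,0,0]
    - [0.04,0,0]
    - [0.04,0,0]
    - [0.03,0,0]
    - [0,0,0]
  yaw: [0,0,0,0,0,0,0,0]
  gripper: [0.06,0.06,0.06,0.06,0.06,0.06,0.06,0.06]

```text
t: 10.2
ee_pos: [0.3983, -0.0803, 0.1969]
ee_rot: [180.0, -0.0, -170.0]
wrist_force: [1.3, -0.5, -0.4]
opening: 0.06
finger_force: 0.0
```

Run:
```python
from h import *
L=np.array([.6902,-.0289])
e=np.array([np.cos(np.radians(10.1)),np.sin(np.radians(10.1))]); n=np.array([-e[1],e[0]])
ims=[]
for nm in("top","side"):
  p=cams.camera(nm); save(p,"g"+nm); q=cloud(p); d=q[...,:2]-L; u=d@e+.075; v=d@n; z=q[...,2]
  m=(abs(u)<.025)&(abs(v)<.025)&(z>.083)&(z<.1); print(nm,"post",m.sum(), np.percentile(u[m],[5,50,95]).round(4),np.percentile(v[m],[5,50,95]).round(4))
  m=(u>-.16)&(u<-.07)&(abs(v)<.085)&(z>.115)&(z<.15)
  if m.any(): pf=np.polyfit(v[m],u[m],1); print("bar u",np.mean(u[m]),"z",np.median(z[m]),m.sum(),"v",v[m].min(),v[m].max(),"ang",np.degrees(pf[0]))
  m=(u>-.2)&(u<0)&(abs(v)<.045)&(z>.0045)&(z<.012); print("base",np.percentile(u[m],[1,2,5]).round(4))
  for k,zz in(("post_top",.088),("grip_bar",.124)):
    for l in landmark_of(k,p)[:2]:
      P=w(p,*l["position"],zz)[:2]-L; print(k,round(l["score"],2),np.round([P@e+.075,P@n],4))
  ims.append(cv2.resize(cv2.imread(f"pics/g{nm}.png")[100:240,170:330],(400,350)))
cv2.imwrite("pics/g.png",np.hstack(ims))
B=L+e*(-.075-.102); delta(B[0],B[1],.2,100.1)
```

```text
top post 51 [-0.0117 -0.0014  0.009 ] [-0.0097  0.0015  0.0109]
bar u -0.10019372278055724 z 0.12867646315103243 242 v -0.07387346927957686 0.07842323141179096 ang 0.27008699182787216
base [-0.1237 -0.1197 -0.1167]
post_top 0.63 [0.0037 0.0009]
post_top 0.26 [ 0.0881 -0.0111]
grip_bar 0.72 [-0.1096  0.0118]
side post 36 [-0.0127 -0.0018  0.0085] [-0.0133  0.0026  0.012 ]
bar u -0.09995501451703943 z 0.12876976029397258 141 v -0.07473562484726093 0.0810309466179386 ang 1.4851672422323232
base [-0.193  -0.1801 -0.1644]
post_top 0.73 [-0.3917 -0.1533]
post_top 0.66 [ 0.0025 -0.0087]
grip_bar 0.61 [-0.3598 -0.0645]
grip_bar 0.59 [-0.1014 -0.0195]
pose [ 0.4018 -0.0802  0.1964] [-1.7999e+02  2.0000e-02 -1.6988e+02] t 10.5 F [-0.3 -0.  -0.7] op 0.06007646231608183
tool delta (yaw as now) [-1.159e-01 -1.000e-04 -3.600e-03] turn rad 1.5712
```

View pics/g.png

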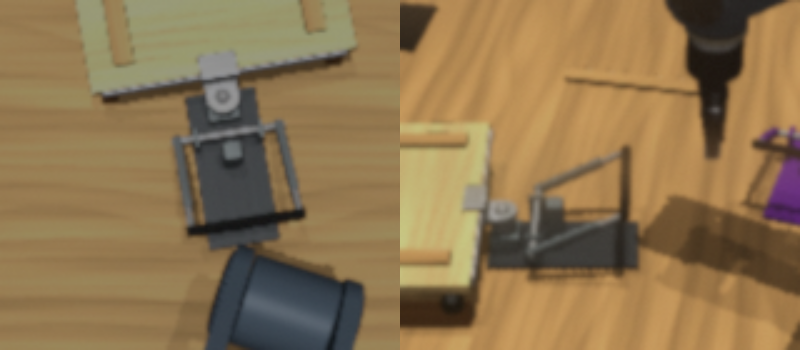

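Saddle sits under the pad (post offset u -1.5, v +1 mm). In the crop the knob is at (222,97) and the black bar at (245,220). Now turn and go over the bar.

Call:
apply_moves:
  linear:
    - [-0.015,0,0]
    - [-0.03,0,0]
    - [-0.03,0,0]
    - [-0.026,0,0]
    - [-0.015,0,0]
    - [0,0,0]
    - [0,0,0]
    - [0,0,0]
  yaw: [0,0,0,0,0,0.07,0.14,0.14]
  gripper: [0.06,0.06,0.06,0.06,0.06,0.05,0.05,0.05]

```text
t: 11.3
ee_pos: [0.5158, -0.0595, 0.1958]
ee_rot: [180.0, -0.0, 169.8]
wrist_force: [-0.4, 0.1, 0.1]
opening: 0.0499
finger_force: 0.0
```

Call:
apply_moves:
  linear:
    - [0,0,0]
    - [0,0,0]
    - [0,0,0]
    - [0,0,0]
    - [0,0,0]
    - [0,0,0]
    - [0,0,0]
    - [0,0,0]
  yaw: [0.14,0.14,0.14,0.14,0.14,0.14,0.14,0.14]
  gripper: [0.05,0.05,0.05,0.05,0.05,0.05,0.05,0.05]

```text
t: 12.1
ee_pos: [0.5157, -0.0596, 0.196]
ee_rot: [-180.0, -0.0, 105.6]
wrist_force: [-0.7, 0.4, 0.0]
opening: 0.0498
finger_force: 0.0
```

Call:
apply_moves:
  linear:
    - [0,0,0]
    - [0,0,0]
    - [0,0,0]
  yaw: [0.1,0,0]
  gripper: [0.05,0.05,0.05]

```text
t: 12.4
ee_pos: [0.5155, -0.0597, 0.196]
ee_rot: [-180.0, -0.0, 100.3]
wrist_force: [0.2, -0.8, 0.3]
opening: 0.0499
finger_force: 0.0
```

Run:
```python
from h import *
L=np.array([.6902,-.0289]);a=np.radians(10.1)
e=np.array([np.cos(a),np.sin(a)]); n=np.array([-e[1],e[0]])
B=L+e*(-.075-.103)+n*.001; delta(B[0],B[1],.116,100.1)
```

```text
pose [ 0.5155 -0.0597  0.196 ] [-1.7998e+02 -1.0000e-02  1.0034e+02] t 12.4 F [ 0.2 -0.8  0.3] op 0.049889040080338766
tool delta (yaw as now) [ 0.0007 -0.0006  0.08  ] turn rad 0.0041
```

Call:
apply_moves:
  linear:
    - [0.0007,-0.002,0.02]
    - [0,0,0.025]
    - [0,0,0.02]
    - [0,0,0.01]
    - [0,0,0.006]
    - [0,0,0]
    - [0,0,0]
  yaw: [0.004,0,0,0,0,0,0]
  gripper: [0.05,0.05,0.05,0.05,0.05,0.05,0.05]
  newtons: 30

```text
t: 13.1
ee_pos: [0.5136, -0.0596, 0.116]
ee_rot: [179.9, 0.0, 99.9]
wrist_force: [0.0, -0.2, 0.5]
opening: 0.0498
finger_force: 0.0
```

Call:
apply_moves:
  linear:
    - [0,0,0]
    - [0,0,0]
    - [0,0,0]
    - [0,0,0]
    - [0,0,0]
    - [0,0,0]
    - [0,0,0]
    - [0,0,0]
  yaw: [0,0,0,0,0,0,0,0]
  gripper: [0.04,0.03,0.024,0.02,0.016,0.012,0.008,0.005]

```text
t: 13.9
ee_pos: [0.5134, -0.0596, 0.1154]
ee_rot: [180.0, 0.0, 99.9]
wrist_force: [3.1, -0.7, 2.5]
opening: 0.0131
finger_force: 29.2
```

Run:
```python
from h import *
L=np.array([.6902,-.0289])
e=np.array([np.cos(np.radians(10.1)),np.sin(np.radians(10.1))]); n=np.array([-e[1],e[0]])
s=telemetry.get_state(); print(s["opening"],s["finger_force"],np.round(s["wrist_force"],2),np.round(s["ee_pos"],4))
p=cams.camera("side"); save(p,"h"); q=cloud(p); d=q[...,:2]-L; u=d@e+.075; v=d@n; z=q[...,2]
m=(abs(u)<.025)&(abs(v)<.025)&(z>.083)&(z<.1); print("post",m.sum(), np.percentile(u[m],[5,50,95]).round(4),np.percentile(v[m],[5,50,95]).round(4))
cv2.imwrite("pics/h2.png",cv2.resize(cv2.imread("pics/h.png")[110:250,170:330],(640,560)))
```

```text
0.013078947874425328 29.17008876800537 [ 3.09 -0.73  2.5 ] [ 0.5134 -0.0596  0.1154]
post 37 [-0.0128 -0.002   0.0084] [-0.0124  0.0019  0.0139]
```

View pics/h2.png

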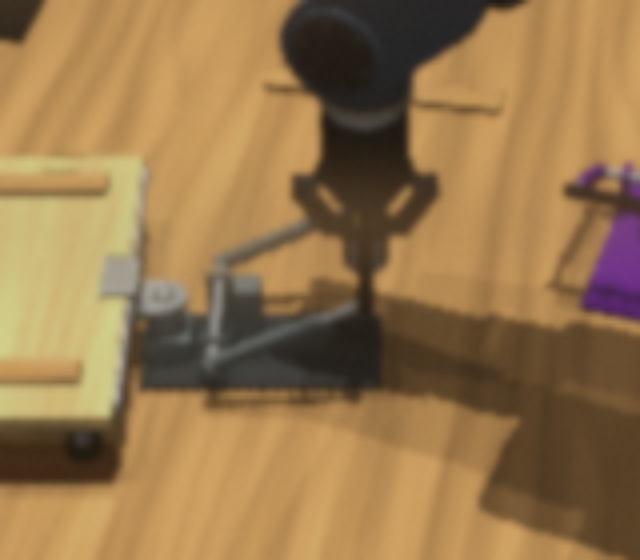

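Call:
apply_moves:
  linear:
    - [0,-0.0035,-0.0019]
    - [0,-0.0035,-0.0019]
    - [0,-0.0035,-0.0019]
    - [0,-0.003,-0.0017]
    - [0,0,0]
    - [0,0,0]
  yaw: [0,0,0,0,0,0]
  gripper: [0.005,0.005,0.005,0.005,0.005,0.005]

```text
t: 14.55
ee_pos: [0.4998, -0.0619, 0.1228]
ee_rot: [180.0, 0.0, 99.9]
wrist_force: [3.6, 0.6, 1.6]
opening: 0.013
finger_force: 29.4
```

Call:
apply_moves:
  linear:
    - [0,-0.001,-0.0005]
    - [0,-0.001,-0.0005]
    - [0,0,0]
    - [0,0,0]
  yaw: [0,0,0,0]
  gripper: [0.005,0.005,0.005,0.005]

```text
t: 14.95
ee_pos: [0.4979, -0.0622, 0.1237]
ee_rot: [180.0, 0.0, 99.9]
wrist_force: [4.0, -0.1, 0.9]
opening: 0.0128
finger_force: 29.3
```

Run:
```python
from h import *
L=np.array([.6902,-.0289])
e=np.array([np.cos(np.radians(10.1)),np.sin(np.radians(10.1))]); n=np.array([-e[1],e[0]])
for k in range(2):
  p=cams.camera("side"); q=cloud(p); d=q[...,:2]-L; u=d@e+.075; v=d@n; z=q[...,2]
  m=(abs(u)<.025)&(abs(v)<.025)&(z>.083)&(z<.1); print("post",m.sum(), np.percentile(u[m],[5,50,95]).round(4),np.mean(u[m]))
  m=(u>-.16)&(u<-.07)&(abs(v)>.025)&(abs(v)<.07)&(z>.115)&(z<.16); print("bar",m.sum(),np.mean(u[m]),np.median(u[m]),np.median(z[m]))
s=telemetry.get_state(); d=np.array(s["ee_pos"][:2])-L; print("tcp u",d@e+.075,"v",d@n,s["ee_pos"][2],s["wrist_force"])
```

```text
post 35 [-0.0129 -0.0026  0.0064] -0.002871792068530332
bar 61 -0.11743460468561376 -0.11997904251840673 0.1387330137613434
post 38 [-0.0131 -0.0038  0.0051] -0.003892794009594104
bar 55 -0.12034841732644724 -0.1209019993625682 0.13745835401407414
tcp u -0.12014469574279067 v 0.0008999857516018769 0.12365501081513268 [4.06420891 0.4374558  0.54659747]
```

Bar is about 18 mm out with the handle up. Pressing down along the arc.

Call:
apply_moves:
  linear:
    - [0,-0.0034,0.007]
    - [0,-0.0034,0.0073]
    - [0,-0.0029,0.0079]
    - [0,-0.0029,0.0079]
    - [0,-0.0021,0.0081]
    - [0,-0.002,0.0082]
    - [0,0,0]
    - [0,0,0]
  yaw: [0,0,0,0,0,0,0,0]
  gripper: [0.005,0.005,0.005,0.005,0.005,0.005,0.005,0.005]

```text
t: 15.85
ee_pos: [0.4813, -0.0651, 0.0768]
ee_rot: [-180.0, -0.0, 99.9]
wrist_force: [3.1, 1.2, 6.2]
opening: 0.0128
finger_force: 30.0
```

Run:
```python
from h import *
L=np.array([.6902,-.0289])
e=np.array([np.cos(np.radians(10.1)),np.sin(np.radians(10.1))]); n=np.array([-e[1],e[0]])
p=cams.camera("side"); q=cloud(p); d=q[...,:2]-L; u=d@e+.075; v=d@n; z=q[...,2]
m=(abs(u)<.025)&(abs(v)<.025)&(z>.083)&(z<.1); print("post",m.sum(), np.percentile(u[m],[5,50,95]).round(4),np.mean(u[m]))
s=telemetry.get_state(); d=np.array(s["ee_pos"][:2])-L; print("tcp u",d@e+.075,"v",d@n,s["ee_pos"][2],s["wrist_force"])
```

```text
post 33 [-0.013  -0.0025  0.0066] -0.0029534427339293905
tcp u -0.137006677422558 v 0.0009768419928958688 0.07693040656291604 [3.46498517 0.78948374 6.26945648]
```

Call:
apply_moves:
  linear:
    - [0,-0.0013,0.0083]
    - [0,-0.0012,0.0083]
    - [0,-0.0005,0.0083]
    - [0,-0.0003,0.0075]
    - [0,0,0]
    - [0,0,0]
  yaw: [0,0,0,0,0,0]
  gripper: [0.005,0.005,0.005,0.005,0.005,0.005]

```text
t: 16.5
ee_pos: [0.478, -0.0657, 0.0445]
ee_rot: [-180.0, -0.0, 99.9]
wrist_force: [3.1, 1.1, 7.3]
opening: 0.0127
finger_force: 30.9
```

Run:
```python
from h import *
L=np.array([.6902,-.0289])
e=np.array([np.cos(np.radians(10.1)),np.sin(np.radians(10.1))]); n=np.array([-e[1],e[0]])
p=cams.camera("side"); save(p,"k"); q=cloud(p); d=q[...,:2]-L; u=d@e+.075; v=d@n; z=q[...,2]
m=(abs(u)<.025)&(abs(v)<.025)&(z>.083)&(z<.1); print("post",m.sum(), np.percentile(u[m],[5,50,95]).round(4),np.mean(u[m]))
m=(u>.053)&(u<.1)&(abs(v)<.02)&(z>.05)&(z<.13); print("tongue z",np.median(z[m]),m.sum())
m=(u>-.17)&(u<-.11)&(abs(v)>.025)&(abs(v)<.07)&(z>.03)&(z<.08); print("bar",m.sum(),np.median(u[m]),np.median(z[m]))
m=(u>-.08)&(u<-.0)&(abs(abs(v)-.07)<.008)&(z>.03)&(z<.11)
if m.any(): pf=np.polyfit(u[m],z[m],1); print("arm slope",pf,m.sum())
s=telemetry.get_state(); d=np.array(s["ee_pos"][:2])-L; print("tcp u",d@e+.075,"v",d@n,s["ee_pos"][2],s["wrist_force"])
cv2.imwrite("pics/k2.png",cv2.resize(cv2.imread("pics/k.png")[110:250,170:330],(640,560)))
```

```text
post 38 [-0.0133 -0.0022  0.0083] -0.002811856093427024
tongue z 0.09372668612362323 141
bar 54 -0.14153810607245312 0.06022468901641709
arm slope [-0.00966602  0.05747555] 158
tcp u -0.1403433823077454 v 0.001026908669219638 0.04459179387489397 [3.04021825 1.18613971 6.71141453]
```

View pics/k2.png

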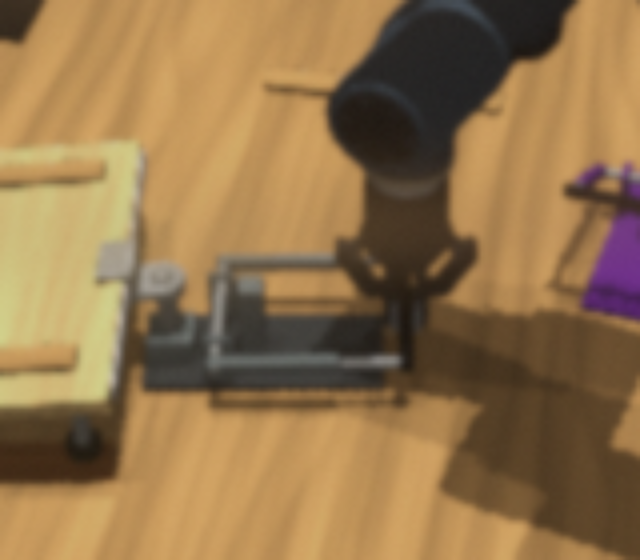

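The arms are level, the tongue is up about 21 mm on the saddle, and the bar is about 18 mm out, so I'll hand in.

```bash
python3 -c "
from h import *
print(arm.job_done())"
```

```text
the job is handed in; nothing more can be done
None
```

The job is handed in, verdict not reported: the saddle is under the lift pad, the crossbar is held about 18 mm out, the handle is fully down within measurement, and the pad is raised about 21 mm.

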